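Turn the bench timer face up over the edge of the filling board and start it

ROBOT

A 6-joint arm with a two-finger parallel gripper is mounted at the origin on a cart in front of the work surface, level with it; the furniture and walls round the work are solid. World frame = base frame: x ahead of the robot, y to its left, z up, the work surface at z = 0. Lengths are in m, angles in rad, forces in N, time in s.
With the tool pointing down it reaches from about 0.375 to 0.975 m from the base axis. Payload 3.8 kg.
Tool frame: the origin (TCP) lies at the very end of the fingers, on their centre line; the grasp point (between the pads) lies 19 mm behind it; z points along the fingers, y is the direction in which the jaws open and shut (so a half turn about z gives the same grasp; the last joint's range is limited). The gripper opens to 85 mm and grips with 20 to 120 N. Pads are 22 mm wide; open, the fingers measure 114 mm over their backs; the gripper's body (76 mm by 85 mm) begins 54 mm behind the grasp point. The pads swing forward as they close: fully open they stand 13 mm farther back than shut.
Start: joints at [1.154, 0.264, 1.604, -0, 1.274, -0.037], TCP at [0.25, 0.627, 0.231] pointing down, gripper open.
Joint ranges: [-2.63, 2.63], [-0.94, 2.18], [0.31, 2.57], [-1.31, 4.45], [0, 2.66], [-2.55, 2.55]. Speed limits (rad/s): [2.57, 2.57, 3.14, 3.14, 3.14, 3.14].

INTERFACE

Orientations are given as a rotation vector (axis times angle).
In Python, from workcell import bot, viewer gives the robot as it stands.
- The arm moves only by the tool jog_arm, never from a script. Its argument "motion" is a list of rows, each an object of numbers: "dx", "dy", "dz": the shift along the world's x, y, z in cm; "turn": the turn about the world's z in rad. A call has 1 to 12 rows; each row shifts and turns the commanded pose from where the row before left it; what a row does not reach is not made up. A row lasts 1/12 s, in which the tool goes at most 41.7 mm and 7.16 degrees, less where a joint would pass 70% of its speed; a pose out of reach is approached as far as the arm can. A call is refused whole if a number of a shift passes 4.17 or a number of a turn 0.125, either way. A call with a gripper value outside its range is refused whole. "fingers" is the finger opening in cm, from 0 to 8.54, set as the call begins (left out, the last holds). The fingers move at their own pace and stop on an object; "grip_force" is the grip in N (left out, the last holds). Time passes only in rows, so rows that do not move let the fingers close. It gives the time, the measured TCP pose, the force and the opening at its end, in the units of the state.
- bot.read_state(): the state, without advancing time (a new reading comes with each control period).
- viewer.read_camera(name): name is "scene" or "top" or "wrist"; returns (picture, depth): 400x640x3 uint8, red, green, blue; 400x640 float32, m along the optical axis (not along the pixel's ray), 0 where there is no reading.
- viewer.camera_info(name): a dict with "vertical_fov" (degrees; the focal length in pixels is half the picture's height over the tangent of half this angle, whatever the lens; pixels are square), "cx", "cy" (the principal point, pixels), "R" (3x3) and "t" (3): a world point X has camera coordinates R X + t. Camera axes: x right, y down, z forward; pixel columns grow to the right and rows downward; lengths in m; the calibration is good to about 2 mm. The wrist camera is an equidistant fisheye: a pixel r from the principal point sees the ray r / f radians off the axis. A picture is of the moment at which its call begins: read the wrist's pose just before it. camera_info takes no time and is no camera call; for the wrist camera it gives the pose at the moment of the call.
- bot.finish_job(): hands the job in, once; it reports no verdict.
The state is a dict: "time": time; "q": joint angles; "joint_vel": joint speeds; "joint_torque": joint torques, N m; "tool_pos": TCP position; "tcp_rot": TCP orientation; "wrist_force": force on the tool from outside, world axes, zero at the start; "torque": the same for the moment, N m; "width": opening from 0.0 (shut) to 1.0 (fully open).
Only numpy, scipy, OpenCV 4.12 (cv2) and the standard library are available. Lean on these libraries where they do the work, as an engineer would, in place of code of your own. Each camera call takes 0.05 s, during which the arm holds its last target. There are 200 camera calls.

TASK

The bench timer lies face down in front of the filling board and is to be started. Do not pick it up: with the fingertips push it square against the board's front edge, then tip it up and over that edge so that it drops face up on the board, and push it back until it sits squarely against the rear rail. Then press its start key fully down and let go; leave the bottles and other things where they are.

Things in the scene. Friction and masses are not known exactly. Their poses are not given: they have to be found in the camera images.
- timer: bench timer, flat box 76 mm (its x) by 92 mm (its y), 19 mm thick, 0.10 to 0.17 kg, loose. White case 15 mm thick; black rubber bumpers 9 mm wide along both 76 mm ends are flush with its back and stand 4 mm proud of its face. Origin at the centre of the back; z points out of the face: down at the start, when the back (round battery door, two magnets) is up
- timer_center (a point): middle of the timer, half-way through its 19 mm; axes as the timer's. Its -x long side (key side) faces the board at the start and the robot once it is tipped over. Tipped past upright it drops onto its back by itself, its near side then within about 15 mm of the board's front edge, before or behind it
- timer_key (a joint): travel of the start key, in m: 0 up, 0.003 fully down; sprung, about 1 N to start it and 3.2 N fully down; comes up by itself when let go
- key_top (a point): centre of the top of the start key, a grey bar 19 mm (timer x) by 46 mm (timer y) on the timer's face, 3 mm proud of it and 1 mm lower than the bumpers, 21.5 mm from the timer's middle towards its -x side; 74 mm free between the bumpers; z points out of the face
- board: filling board, grey plastic slab 135 mm (its x, away from the robot) by 320 mm (its y) by 12 mm thick, fixed. Origin at the centre of its underside, z up. A stop rail 15 mm wide, 10 mm high stands on it along the whole rear (+x) side; the deck before it is 120 mm deep. Left of y = 60 mm the deck has six wells for dropper bottles, 23 mm wide and 8 mm deep; the rest is bare
- board_edge (a point): point on the board's upper front edge (12 mm above the table, vertical front face) at the middle of the bare deck; axes as the board's. Pressed against this face with 5 to 10 N, the side of the timer towards the robot clings to a fingertip enough to be raised with it, and the timer turns about this upper edge or its own foot
- board_rail (a point): point on the deck at the foot of the rear rail's front face, behind the middle of the bare deck; axes as the board's
- work_table: the table, its top level at z = 0; fixed
- dropper_t0: white 10 ml dropper bottle with a black cap, 21 mm across, 66 mm tall, standing in the board's nearest well row; origin at the centre of its underside
- dropper_t1: second dropper bottle of the same kind, in the middle row of wells; origin at the centre of its underside
- cap_gold: gold screw cap, 47 mm across, 19 mm high, lying on the table; origin at the centre of its underside
- marker_blue: marker pen with a blue cap, 140 mm long along its y axis, 14 mm thick, on the table; origin under its middle
- scraper: beige flat scraper, 56 x 115 x 9 mm, on the table; origin under its middle
- steel_cup: steel measuring cup, 65 mm across, 66 mm tall, on the table; origin at the centre of its underside
- scissors: scissors with red handles, 202 x 88 x 11 mm, lying on the table; origin under its middle, near the screw

How it is judged:
By the outcome, as a careful person would: the job done as asked, in the order asked, and still so for the second after the job is handed in, with the robot touching nothing.
It also fails if it takes over 64 s, if anything falls off the work surface, if the arm or the gripper's body presses on something with over 40 N, if the wrist force passes 120 N, or if a joint passes its speed limit or range.

## Working session

There is one attempt and no reset: what is moved stays moved. The work goes in short steps, Python scripts to look and compute and a tool call to move; the robot and the scene stay as the last step left them, time stands still between calls to the robot, and variables do not carry over. Pictures are saved under pics/ and viewed, about 8 in all and at most 12, crops included, and the job is handed in when it is done.

Besides the shell and the picture viewer there is one more tool, called after "Call:" as name(argument=value, ...) on one line, values as JSON. jog_arm: Moves the arm, as the interface text tells. Its arguments: {"type":"object","properties":{"motion":{"type":"array"},"fingers":{"type":"number"},"grip_force":{"type":"number"}},"required":["motion"]}

```bash
mkdir -p pics; ls
cat > h.py <<'E'
import numpy as np, cv2
from workcell import bot, viewer
def shot(n,f):
    im,d=viewer.read_camera(n); cv2.imwrite('pics/'+f,im[:,:,::-1]); np.save('pics/'+f+'.npy',d); return im,d
def pt(n,u,v,z):
    c=viewer.camera_info(n); f=200/np.tan(np.radians(c['vertical_fov'])/2)
    R=np.array(c['R']);t=np.array(c['t']); x,y=(u-c['cx'])/f,(v-c['cy'])/f
    if n=='wrist':
        r=np.hypot(x,y); k=np.sin(r)/max(r,1e-9); d=np.array([x*k,y*k,np.cos(r)])
    else: d=np.array([x,y,1.])
    o=-R.T@t; d=R.T@d
    return o+d*(z-o[2])/d[2]
E
python3 - <<'E'
from h import *
shot('scene','s1.png');shot('top','t1.png')
s=bot.read_state();print(s)
for n in('scene','top'):
    c=viewer.camera_info(n);print(n,c['vertical_fov'],-np.array(c['R']).T@c['t'])
a=cv2.imread('pics/s1.png');b=cv2.imread('pics/t1.png')
E
```

```text
pics
{'time': 0.1, 'q': array([ 1.15415952e+00,  2.64695025e-01,  1.60523589e+00,  1.69674346e-05,
        1.27370235e+00, -3.68991264e-02]), 'joint_vel': array([ 0.00015398, -0.00014824, -0.00215769, -0.00216122, -0.00058731,
        0.00054383]), 'joint_torque': array([ 5.39728317e-04, -5.16706753e+01, -3.68590593e+01,  1.26508877e-05,
        6.17367201e-03, -3.38587633e-06]), 'tool_pos': array([0.24993591, 0.62631283, 0.23007576]), 'tcp_rot': array([-0.5928309 , -3.08466602,  0.00311713]), 'wrist_force': array([ 0.15203889, -1.47347435, -0.01616739]), 'torque': array([ 0.00978086,  0.01767781, -0.03876481]), 'width': 0.9984748908625157}
scene 54.694111240588846 [1.06325779 0.87842955 0.40860246]
top 45.09330068149285 [0.38921438 0.09589215 1.40701373]
```

View pics/t1.png

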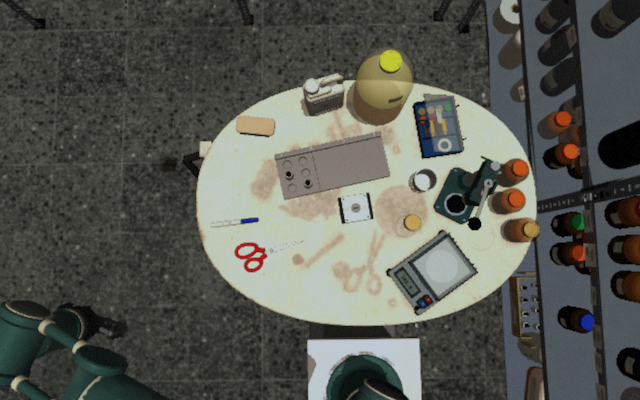

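View pics/s1.png

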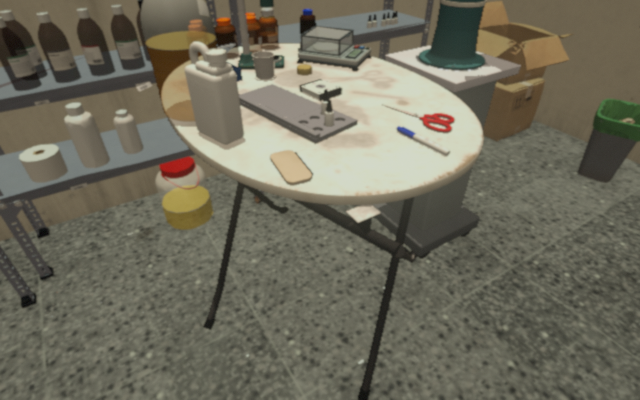

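The top view shows the timer at about (355,208). The board runs from (276,155) to (389,165) and is slightly rotated, with the bottles at its left end. Next I'll measure both.

Run:
```python
from h import *
a=cv2.imread('pics/t1.png')
c=a[120:240,260:400]
cv2.imwrite('pics/t1c.png',cv2.resize(c,None,fx=5,fy=5,interpolation=cv2.INTER_CUBIC))
for n,u,v,z in [('timer',355,208,.019),('b fl',284,199,.012),('b fr',389,172,.012),('b rl',276,154,.022),('b rr',382,132,.022),('cap',412,222,.019),('cup',422,180,.066)]:
    print(n,pt('top',u,v,z).round(4))
```

```text
timer [0.5227 0.0164 0.019 ]
b fl [0.5529 0.2224 0.012 ]
b fr [ 0.6277 -0.0859  0.012 ]
b rl [0.6849 0.2443 0.022 ]
b rr [ 0.7454 -0.0678  0.022 ]
cap [ 0.4797 -0.1466  0.019 ]
cup [ 0.5942 -0.1707  0.066 ]
```

View pics/t1c.png

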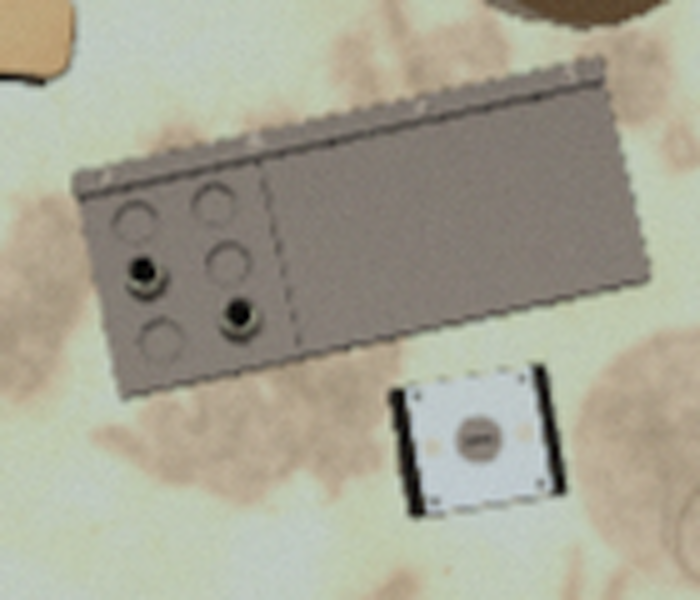

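Run:
```python
from h import *
from scipy.spatial.transform import Rotation as R
P=lambda x,y,z:pt('top',260+(x+.5)/5-.5,120+(y+.5)/5-.5,z)
fl,fr,rl,rr=P(123,398,.012),P(650,281,.012),P(75,175,.022),P(603,60,.022)
fl2=P(123,398,.012)
print(fl,fr,rl,rr,np.linalg.norm(fl-fr),np.linalg.norm(rl-rr))
th=[np.degrees(np.arctan2(*(a-b)[:2][::-1]))-90 for a,b in((fl,fr),(rl,rr))];print('yaw',th)
T=[P(x,y,.019) for x,y in((390,390),(545,366),(565,492),(412,517))]
print('timer',np.mean(T,0),[np.linalg.norm(T[i]-T[i-1]).round(4) for i in range(4)],'yaw',[np.degrees(np.arctan2(*(a-b)[:2][::-1]))-90 for a,b in((T[0],T[1]),(T[3],T[2]))])
y=np.radians(np.mean(th));ex=np.array([np.cos(y),np.sin(y)]);ey=np.array([-np.sin(y),np.cos(y)])
for n,p in [('fl',fl),('fr',fr),('rl',rl),('rr',rr),('tim',np.mean(T,0))]: print(n,p[:2]@ex,p[:2]@ey)
s=bot.read_state();M=R.from_rotvec(s['tcp_rot']).as_matrix();print('tooly',np.degrees(np.arctan2(M[1,1],M[0,1])),'ex',ex)
```

```text
[0.5523338  0.22183023 0.012     ] [ 0.61641145 -0.08731606  0.012     ] [0.68319541 0.24844447 0.022     ] [ 0.74673119 -0.06250464  0.022     ] 0.3157172369306198 0.3173738291379209
yaw [np.float64(11.710046299548225), np.float64(11.548201772397945)]
timer [0.52321162 0.01580893 0.019     ] [np.float64(0.0748), np.float64(0.091), np.float64(0.074), np.float64(0.0894)] yaw [np.float64(7.9563260507568145), np.float64(8.418165997280525)]
fl 0.5857116087684079 0.1059395645791611
fr 0.5861575149971976 -0.2097773574613597
rl 0.7192517996893726 0.10562895299526458
rr 0.7188035537568944 -0.2117445596003051
tim 0.5156583109311261 -0.08998239998515574
tooly 68.24235333674557 ex [0.97947291 0.20157582]
```

Call:
jog_arm(motion=[{"dx":1.1,"dy":-3.47,"turn":0.1166},{"dx":1.1,"dy":-3.47,"turn":0.1166},{"dx":1.1,"dy":-3.47,"turn":0.1166},{"dx":1.1,"dy":-3.47,"turn":0.1166},{"dx":1.1,"dy":-3.47,"turn":0.1166},{"dx":1.1,"dy":-3.47},{"dx":1.1,"dy":-3.47},{"dx":1.1,"dy":-3.47},{"dx":1.1,"dy":-3.47},{"dx":1.1,"dy":-3.47},{"dx":1.1,"dy":-3.47},{"dx":1.1,"dy":-3.47}], fingers=4.0)

```text
validation failed for argument at $.mo...
```

Call:
jog_arm(motion=[{"dx":1.1,"dy":-3.47,"dz":-1.5},{"dx":1.1,"dy":-3.47,"dz":-1.5},{"dx":1.1,"dy":-3.47,"dz":-1.5},{"dx":1.1,"dy":-3.47,"dz":-2},{"dx":1.1,"dy":-3.47,"dz":-2},{"dx":1.1,"dy":-3.47,"dz":-2},{"dz":-3},{"dz":-3},{"dz":-2},{"dz":0},{"dz":0}])

```text
validation failed for argument at $.mo...
```

Call:
jog_arm(motion=[{"dx":1.1,"dy":-3.47,"dz":0,"turn":0.1166},{"dx":1.1,"dy":-3.47,"dz":0,"turn":0.1166},{"dx":1.1,"dy":-3.47,"dz":0,"turn":0.1166},{"dx":1.1,"dy":-3.47,"dz":0,"turn":0.1166},{"dx":1.1,"dy":-3.47,"dz":0,"turn":0.1166},{"dx":1.1,"dy":-3.47,"dz":0,"turn":0},{"dx":1.1,"dy":-3.47,"dz":0,"turn":0},{"dx":1.1,"dy":-3.47,"dz":0,"turn":0},{"dx":1.1,"dy":-3.47,"dz":0,"turn":0},{"dx":1.1,"dy":-3.47,"dz":0,"turn":0},{"dx":1.1,"dy":-3.47,"dz":0,"turn":0},{"dx":1.1,"dy":-3.47,"dz":0,"turn":0}], fingers=4.0)

```text
time: 1.1
tool_pos: [0.382, 0.2087, 0.2309]
tcp_rot: [0.319, -3.125, 0.0]
wrist_force: [0.1, 0.5, -0.4]
width: 0.468
```

Call:
jog_arm(motion=[{"dx":1.1,"dy":-3.47,"dz":-1.5,"turn":0},{"dx":1.1,"dy":-3.47,"dz":-1.5,"turn":0},{"dx":1.1,"dy":-3.47,"dz":-1.5,"turn":0},{"dx":1.1,"dy":-3.47,"dz":-2,"turn":0},{"dx":1.1,"dy":-3.47,"dz":-2,"turn":0},{"dx":1.1,"dy":-3.47,"dz":-2,"turn":0},{"dx":0,"dy":0,"dz":-3,"turn":0},{"dx":0,"dy":0,"dz":-3,"turn":0},{"dx":0,"dy":0,"dz":-2,"turn":0},{"dx":0,"dy":0,"dz":0,"turn":0},{"dx":0,"dy":0,"dz":0,"turn":0}])

```text
time: 2.02
tool_pos: [0.4466, 0.0023, 0.0451]
tcp_rot: [0.318, -3.122, -0.001]
wrist_force: [0.1, 0.8, -0.4]
width: 0.468
```

Run:
```python
from h import *
shot('wrist','w1.png');print(viewer.camera_info('wrist'))
```

```text
{'vertical_fov': 65.70646984690485, 'cx': 321.0561307698053, 'cy': 200.06760344422426, 'R': array([[-0.20092701,  0.97960529,  0.00134495],
       [ 0.93672974,  0.19173069,  0.29287664],
       [ 0.28664564,  0.06010668, -0.95614929]]), 't': array([ 0.0872519 , -0.40408352,  0.0746137 ])}
```

View pics/w1.png

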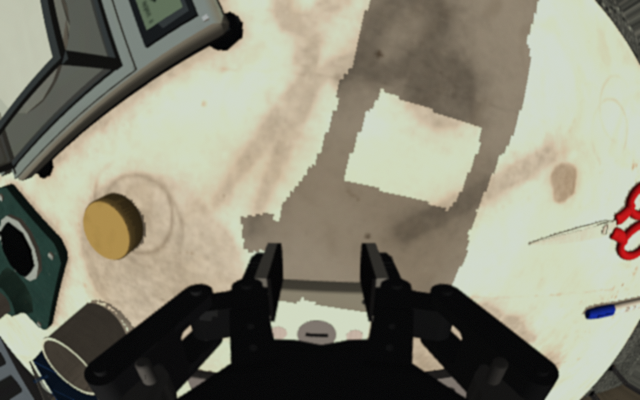

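Call:
jog_arm(motion=[{"dx":0,"dy":0,"dz":-2,"turn":0},{"dx":0,"dy":0,"dz":-1.5,"turn":0},{"dx":0,"dy":0,"dz":-0.5,"turn":0},{"dx":0,"dy":0,"dz":0,"turn":0},{"dx":0,"dy":0,"dz":-0.2,"turn":0},{"dx":0,"dy":0,"dz":0,"turn":0}])

```text
time: 2.57
tool_pos: [0.4495, 0.0024, 0.0055]
tcp_rot: [-0.319, 3.123, -0.001]
wrist_force: [-0.6, 0.3, 0.2]
width: 0.469
```

Call:
jog_arm(motion=[{"dx":0,"dy":0,"dz":-0.1,"turn":0},{"dx":0,"dy":0,"dz":-0.1,"turn":0},{"dx":0,"dy":0,"dz":0,"turn":0}])

```text
time: 2.82
tool_pos: [0.4486, 0.0023, 0.0027]
tcp_rot: [-0.319, 3.125, -0.0]
wrist_force: [-0.7, -0.4, -0.8]
width: 0.467
```

Call:
jog_arm(motion=[{"dx":0,"dy":0,"dz":-0.1,"turn":0},{"dx":0,"dy":0,"dz":-0.1,"turn":0},{"dx":0,"dy":0,"dz":0,"turn":0}])

```text
time: 3.07
tool_pos: [0.448, 0.0023, 0.0001]
tcp_rot: [0.319, -3.125, -0.0]
wrist_force: [-1.0, -0.4, -1.0]
width: 0.466
```

Call:
jog_arm(motion=[{"dx":0,"dy":0,"dz":-0.1,"turn":0},{"dx":0,"dy":0,"dz":0,"turn":0}])

```text
time: 3.23
tool_pos: [0.4481, 0.0023, -0.0009]
tcp_rot: [0.319, -3.125, -0.0]
wrist_force: [0.5, -0.4, -0.3]
width: 0.47
```

Call:
jog_arm(motion=[{"dx":0,"dy":0,"dz":-0.1,"turn":0},{"dx":0,"dy":0,"dz":0,"turn":0}])

```text
time: 3.4
tool_pos: [0.4484, 0.0023, -0.0015]
tcp_rot: [0.319, -3.125, 0.0]
wrist_force: [-1.2, 0.3, 3.2]
width: 0.471
```

Call:
jog_arm(motion=[{"dx":0,"dy":0,"dz":0.2,"turn":0},{"dx":0.98,"dy":0.2,"dz":0,"turn":0},{"dx":0.98,"dy":0.2,"dz":0,"turn":0},{"dx":0.49,"dy":0.1,"dz":0,"turn":0},{"dx":0.49,"dy":0.1,"dz":0,"turn":0},{"dx":0.49,"dy":0.1,"dz":0,"turn":0},{"dx":0.49,"dy":0.1,"dz":0,"turn":0},{"dx":0.49,"dy":0.1,"dz":0,"turn":0},{"dx":0.49,"dy":0.1,"dz":0,"turn":0},{"dx":0,"dy":0,"dz":0,"turn":0}])

```text
time: 4.23
tool_pos: [0.4988, 0.0125, 0.0005]
tcp_rot: [-0.319, 3.124, -0.0]
wrist_force: [-0.2, -0.6, 0.7]
width: 0.465
```

Call:
jog_arm(motion=[{"dx":0.2,"dy":0.04,"dz":0,"turn":0},{"dx":0.2,"dy":0.04,"dz":0,"turn":0},{"dx":0,"dy":0,"dz":0,"turn":0}])

```text
time: 4.48
tool_pos: [0.5014, 0.0132, 0.0003]
tcp_rot: [-0.319, 3.125, 0.0]
wrist_force: [1.0, -0.3, -0.1]
width: 0.47
```

Call:
jog_arm(motion=[{"dx":0.2,"dy":0.04,"dz":0,"turn":0},{"dx":0,"dy":0,"dz":0,"turn":0}])

```text
time: 4.65
tool_pos: [0.5034, 0.0135, 0.0003]
tcp_rot: [-0.319, 3.125, -0.0]
wrist_force: [-1.1, -1.0, -0.6]
width: 0.472
```

Call:
jog_arm(motion=[{"dx":0.2,"dy":0.04,"dz":0,"turn":0},{"dx":0.2,"dy":0.04,"dz":0,"turn":0},{"dx":0,"dy":0,"dz":0,"turn":0}])

```text
time: 4.9
tool_pos: [0.5051, 0.014, -0.0001]
tcp_rot: [0.319, -3.12, 0.0]
wrist_force: [-5.8, -1.8, 5.7]
width: 0.466
```

Call:
jog_arm(motion=[{"dx":0.1,"dy":0.02,"dz":0,"turn":0},{"dx":0,"dy":0,"dz":0,"turn":0}])

```text
time: 5.07
tool_pos: [0.5051, 0.014, -0.0003]
tcp_rot: [0.319, -3.119, 0.0]
wrist_force: [-8.6, -3.3, 7.9]
width: 0.467
```

Call:
jog_arm(motion=[{"dx":0.1,"dy":0.02,"dz":0,"turn":0},{"dx":0,"dy":0,"dz":0,"turn":0}])

```text
time: 5.23
tool_pos: [0.5051, 0.0141, -0.0005]
tcp_rot: [0.319, -3.117, 0.0]
wrist_force: [-10.7, -3.1, 8.8]
width: 0.471
```

Call:
jog_arm(motion=[{"dx":0,"dy":0,"dz":0.2,"turn":0},{"dx":0,"dy":0,"dz":0.2,"turn":0},{"dx":0,"dy":0,"dz":0,"turn":0}])

```text
time: 5.48
tool_pos: [0.5051, 0.0141, 0.0027]
tcp_rot: [0.319, -3.117, 0.0]
wrist_force: [-7.5, -3.4, -0.9]
width: 0.469
```

Call:
jog_arm(motion=[{"dx":0,"dy":0,"dz":0.2,"turn":0},{"dx":0,"dy":0,"dz":0.2,"turn":0},{"dx":0,"dy":0,"dz":0,"turn":0}])

```text
time: 5.73
tool_pos: [0.5051, 0.0142, 0.0067]
tcp_rot: [0.318, -3.117, 0.0]
wrist_force: [-7.1, -2.0, -1.6]
width: 0.471
```

Run:
```python
from h import *
a,_=shot('wrist','w2.png');b,_=shot('scene','s2.png');t,_=shot('top','t2.png')
x=cv2.resize(b[60:140,270:390],(600,400),interpolation=2)
y=cv2.resize(a[200:400,200:440],(0,0),fx=.9,fy=.9)
y=cv2.resize(t[140:240,290:430],(280,200),interpolation=2);z=cv2.resize(a[200:400,180:480],(320,200))
cv2.imwrite('pics/m2.png',np.vstack([x,np.hstack([y,z])])[:,:,::-1])
```

```text
(no output)
```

View pics/m2.png

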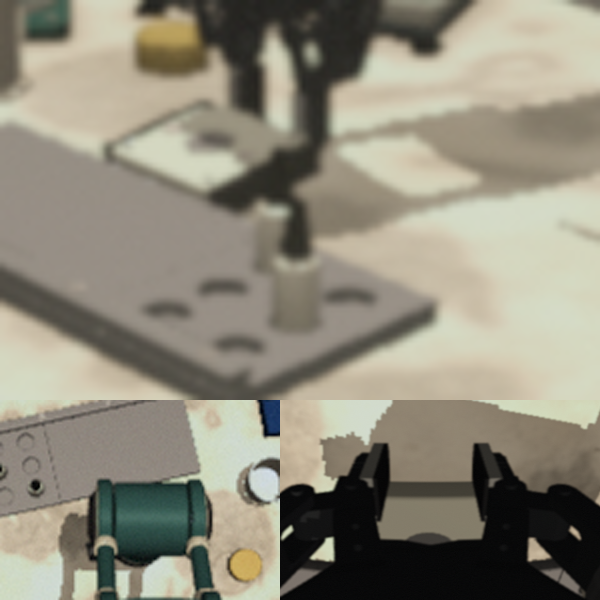

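The composite shows the timer flush with the board edge, fingers on its near side and its near end beginning to lift. Fz has gone negative, so the fingers are carrying it.

Call:
jog_arm(motion=[{"dx":0,"dy":0,"dz":0.25,"turn":0},{"dx":0,"dy":0,"dz":0.25,"turn":0},{"dx":0,"dy":0,"dz":0.25,"turn":0},{"dx":0.05,"dy":0.01,"dz":0.25,"turn":0},{"dx":0,"dy":0,"dz":0,"turn":0}])

```text
time: 6.3
tool_pos: [0.5058, 0.0143, 0.017]
tcp_rot: [0.318, -3.117, -0.0]
wrist_force: [-7.6, -1.9, 0.2]
width: 0.465
```

Call:
jog_arm(motion=[{"dx":0.08,"dy":0.02,"dz":0.3,"turn":0},{"dx":0.08,"dy":0.02,"dz":0.3,"turn":0},{"dx":0.08,"dy":0.02,"dz":0.3,"turn":0},{"dx":0,"dy":0,"dz":0,"turn":0}])

```text
time: 6.63
tool_pos: [0.5077, 0.0148, 0.0259]
tcp_rot: [0.318, -3.116, 0.0]
wrist_force: [-9.5, -2.5, 1.1]
width: 0.468
```

Call:
jog_arm(motion=[{"dx":0.08,"dy":0.02,"dz":0.3,"turn":0},{"dx":0.1,"dy":0.02,"dz":0.3,"turn":0},{"dx":0.12,"dy":0.02,"dz":0.3,"turn":0},{"dx":0,"dy":0,"dz":0,"turn":0}])

```text
time: 6.97
tool_pos: [0.5107, 0.0154, 0.0352]
tcp_rot: [0.318, -3.116, 0.0]
wrist_force: [-10.3, -2.1, 3.5]
width: 0.474
```

Call:
jog_arm(motion=[{"dx":0.15,"dy":0.03,"dz":0.3,"turn":0},{"dx":0.15,"dy":0.03,"dz":0.3,"turn":0},{"dx":0.16,"dy":0.03,"dz":0.3,"turn":0},{"dx":0,"dy":0,"dz":0,"turn":0}])

```text
time: 7.3
tool_pos: [0.5153, 0.0163, 0.0444]
tcp_rot: [0.318, -3.116, 0.0]
wrist_force: [-12.1, -2.6, 5.9]
width: 0.467
```

Run:
```python
from h import *
a,_=shot('wrist','w3.png');b,_=shot('scene','s3.png')
x=cv2.resize(b[60:140,270:390],(600,400),interpolation=2);z=cv2.resize(a[200:400,20:620],(600,200))
cv2.imwrite('pics/m3.png',np.vstack([x,z])[:,:,::-1])
```

```text
(no output)
```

View pics/m3.png

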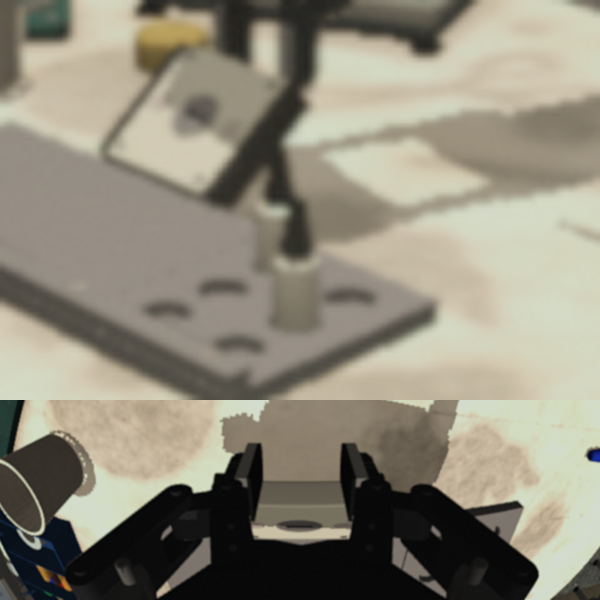

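The timer is tilted about 37° and still square, so I'll continue along the arc.

Call:
jog_arm(motion=[{"dx":0.15,"dy":0.03,"dz":0.3,"turn":0},{"dx":0.17,"dy":0.04,"dz":0.3,"turn":0},{"dx":0.2,"dy":0.04,"dz":0.3,"turn":0},{"dx":0.23,"dy":0.05,"dz":0.3,"turn":0},{"dx":0,"dy":0,"dz":0,"turn":0}])

```text
time: 7.82
tool_pos: [0.5249, 0.0182, 0.0576]
tcp_rot: [0.318, -3.12, 0.0]
wrist_force: [-10.4, -2.7, 8.6]
width: 0.471
```

Call:
jog_arm(motion=[{"dx":0.26,"dy":0.05,"dz":0.3,"turn":0},{"dx":0.28,"dy":0.06,"dz":0.28,"turn":0},{"dx":0.32,"dy":0.06,"dz":0.28,"turn":0},{"dx":0,"dy":0,"dz":0,"turn":0}])

```text
time: 8.15
tool_pos: [0.5378, 0.0204, 0.067]
tcp_rot: [-0.318, 3.122, -0.0]
wrist_force: [-1.1, 0.3, 0.8]
width: 0.466
```

Run:
```python
from h import *
a,_=shot('wrist','w4.png');b,_=shot('scene','s4.png')
x=cv2.resize(b[60:140,270:390],(600,400),interpolation=2);z=cv2.resize(a[200:400,20:620],(600,200))
cv2.imwrite('pics/m4.png',np.vstack([x,z])[:,:,::-1])
```

```text
(no output)
```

View pics/m4.png

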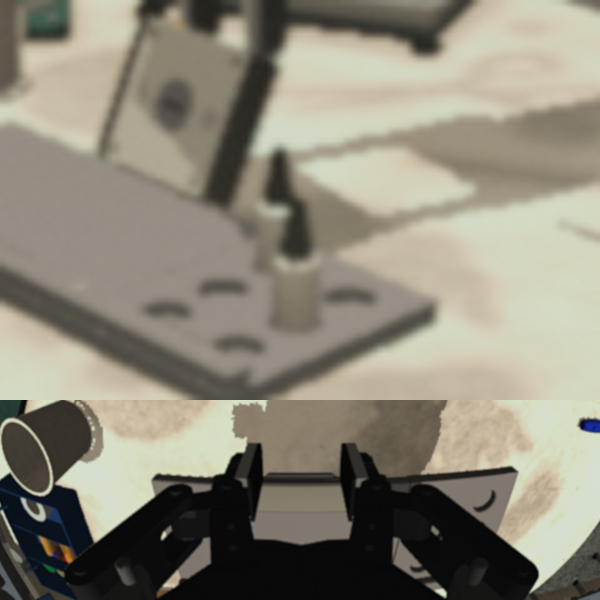

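Call:
jog_arm(motion=[{"dx":0.3,"dy":0.06,"dz":0.15,"turn":0},{"dx":0.3,"dy":0.06,"dz":0.15,"turn":0},{"dx":0.3,"dy":0.06,"dz":0.1,"turn":0},{"dx":0.3,"dy":0.06,"dz":0.1,"turn":0},{"dx":0.3,"dy":0.06,"dz":0.1,"turn":0},{"dx":0,"dy":0,"dz":0,"turn":0}])

```text
time: 8.75
tool_pos: [0.552, 0.0233, 0.0723]
tcp_rot: [-0.319, 3.124, -0.0]
wrist_force: [-0.5, 0.7, 1.0]
width: 0.471
```

Call:
jog_arm(motion=[{"dx":0.3,"dy":0.06,"dz":0,"turn":0},{"dx":0.3,"dy":0.06,"dz":0,"turn":0},{"dx":0.3,"dy":0.06,"dz":0,"turn":0},{"dx":0,"dy":0,"dz":0,"turn":0}])

```text
time: 9.08
tool_pos: [0.5607, 0.0251, 0.072]
tcp_rot: [-0.319, 3.125, -0.0]
wrist_force: [1.2, 0.6, -0.3]
width: 0.467
```

Run:
```python
from h import *
a,_=shot('wrist','w5.png');b,_=shot('scene','s5.png')
x=cv2.resize(b[60:140,270:390],(600,400),interpolation=2);z=cv2.resize(a[200:400,20:620],(600,200))
cv2.imwrite('pics/m5.png',np.vstack([x,z])[:,:,::-1])
```

```text
(no output)
```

View pics/m5.png

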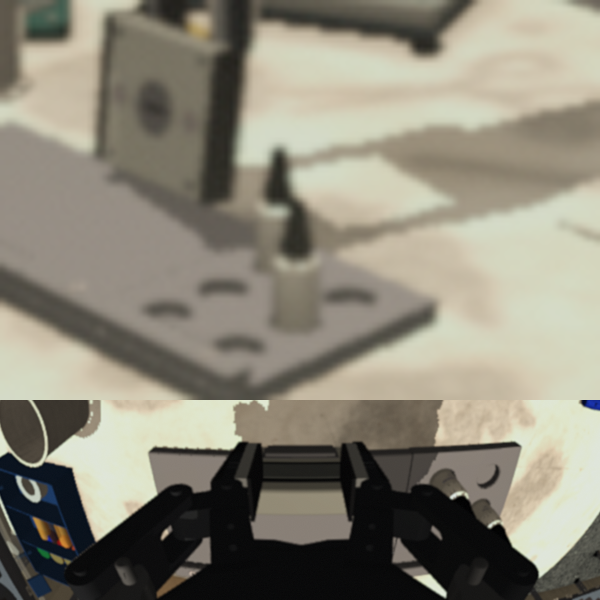

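The timer is now nearly upright on the board edge. A little more forward travel should tip it over.

Call:
jog_arm(motion=[{"dx":0.3,"dy":0.06,"dz":0,"turn":0},{"dx":0.3,"dy":0.06,"dz":0,"turn":0},{"dx":0.3,"dy":0.06,"dz":0,"turn":0},{"dx":0.3,"dy":0.06,"dz":0,"turn":0},{"dx":0.3,"dy":0.06,"dz":0,"turn":0},{"dx":0,"dy":0,"dz":0,"turn":0},{"dx":0,"dy":0,"dz":0,"turn":0},{"dx":0,"dy":0,"dz":0,"turn":0},{"dx":0,"dy":0,"dz":0,"turn":0}])

```text
time: 9.93
tool_pos: [0.5746, 0.028, 0.0718]
tcp_rot: [0.319, -3.125, 0.0]
wrist_force: [-0.1, -0.0, 0.2]
width: 0.47
```

Run:
```python
from h import *
a,_=shot('wrist','w6.png');b,_=shot('scene','s6.png');t,_=shot('top','t6.png')
x=cv2.resize(b[60:140,270:390],(600,400),interpolation=2);z=cv2.resize(a[200:400,20:620],(330,200))
y=cv2.resize(t[120:220,270:405],(270,200),interpolation=2)
cv2.imwrite('pics/m6.png',np.vstack([x,np.hstack([y,z])])[:,:,::-1])
```

```text
(no output)
```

View pics/m6.png

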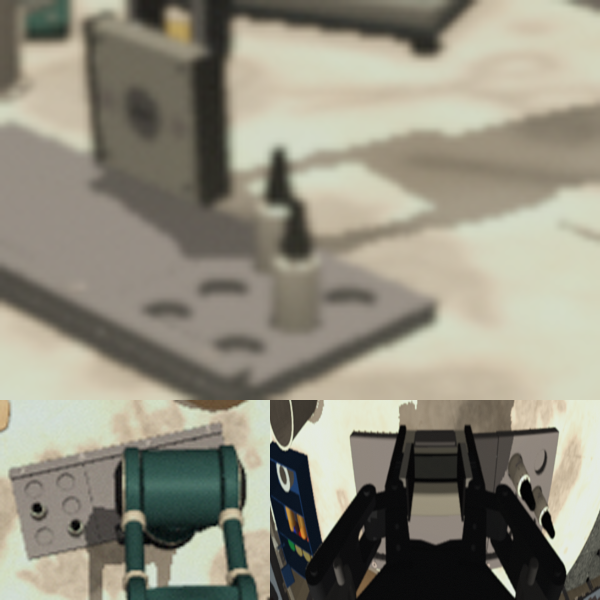

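Call:
jog_arm(motion=[{"dx":0.3,"dy":0.06,"dz":0,"turn":0},{"dx":0.3,"dy":0.06,"dz":0,"turn":0},{"dx":0.3,"dy":0.06,"dz":0,"turn":0},{"dx":0.3,"dy":0.06,"dz":0,"turn":0},{"dx":0.3,"dy":0.06,"dz":0,"turn":0},{"dx":0,"dy":0,"dz":0,"turn":0},{"dx":0,"dy":0,"dz":0,"turn":0},{"dx":0,"dy":0,"dz":0,"turn":0},{"dx":0,"dy":0,"dz":0,"turn":0}])

```text
time: 10.83
tool_pos: [0.5896, 0.031, 0.0718]
tcp_rot: [0.319, -3.125, 0.0]
wrist_force: [0.7, -0.6, -0.0]
width: 0.468
```

Run:
```python
from h import *
a,_=shot('wrist','w7.png');b,_=shot('scene','s7.png')
x=cv2.resize(b[60:140,270:390],(600,400),interpolation=2);z=cv2.resize(a[200:400,20:620],(600,200))
cv2.imwrite('pics/m7.png',np.vstack([x,z])[:,:,::-1])
```

```text
(no output)
```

View pics/m7.png

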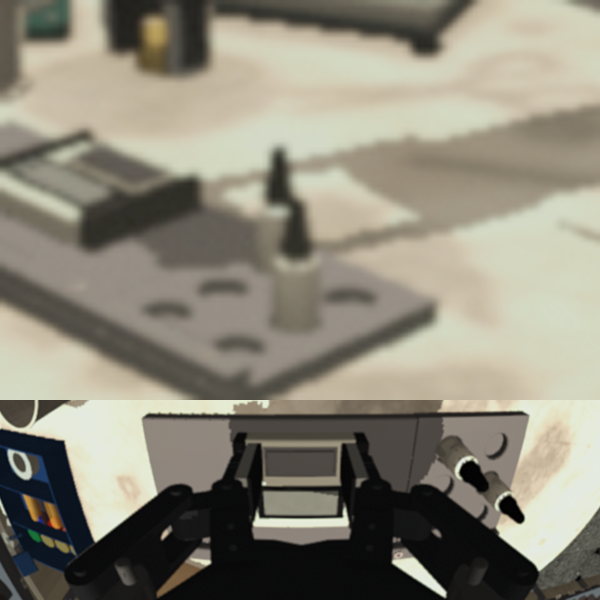

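The timer has dropped face up on the board, key towards the robot, with its near side just behind the front edge. I'll back off, lower, and push it to the rail.

Call:
jog_arm(motion=[{"dx":-1.65,"dy":-0.34,"dz":0,"turn":0},{"dx":-1.65,"dy":-0.34,"dz":0,"turn":0},{"dx":0,"dy":0,"dz":-2.5,"turn":0},{"dx":0,"dy":0,"dz":-2,"turn":0},{"dx":0,"dy":0,"dz":-0.9,"turn":0},{"dx":0,"dy":0,"dz":0,"turn":0},{"dx":0,"dy":0,"dz":0,"turn":0}])

```text
time: 11.52
tool_pos: [0.5565, 0.0242, 0.0176]
tcp_rot: [0.318, -3.124, -0.0]
wrist_force: [0.2, -0.3, 0.1]
width: 0.47
```

Call:
jog_arm(motion=[{"dx":0.7,"dy":0.14,"dz":0,"turn":0},{"dx":0.7,"dy":0.14,"dz":0,"turn":0},{"dx":0.5,"dy":0.1,"dz":0,"turn":0},{"dx":0.5,"dy":0.1,"dz":0,"turn":0},{"dx":0.5,"dy":0.1,"dz":0,"turn":0},{"dx":0.5,"dy":0.1,"dz":0,"turn":0},{"dx":0.5,"dy":0.1,"dz":0,"turn":0},{"dx":0.5,"dy":0.1,"dz":0,"turn":0},{"dx":0.5,"dy":0.1,"dz":0,"turn":0},{"dx":0.5,"dy":0.1,"dz":0,"turn":0},{"dx":0,"dy":0,"dz":0,"turn":0}])

```text
time: 12.43
tool_pos: [0.6124, 0.0352, 0.018]
tcp_rot: [-0.319, 3.124, -0.0]
wrist_force: [0.2, 0.0, -0.1]
width: 0.463
```

Call:
jog_arm(motion=[{"dx":0.3,"dy":0.06,"dz":0,"turn":0},{"dx":0.3,"dy":0.06,"dz":0,"turn":0},{"dx":0.2,"dy":0.04,"dz":0,"turn":0},{"dx":0.2,"dy":0.04,"dz":0,"turn":0},{"dx":0,"dy":0,"dz":0,"turn":0}])

```text
time: 12.85
tool_pos: [0.6215, 0.0371, 0.0179]
tcp_rot: [-0.319, 3.125, -0.0]
wrist_force: [0.3, -0.0, -1.0]
width: 0.468
```

Call:
jog_arm(motion=[{"dx":0.15,"dy":0.03,"dz":0,"turn":0},{"dx":0.15,"dy":0.03,"dz":0,"turn":0},{"dx":0,"dy":0,"dz":0,"turn":0}])

```text
time: 13.1
tool_pos: [0.6229, 0.0374, 0.0178]
tcp_rot: [0.319, -3.123, 0.0]
wrist_force: [-5.2, -1.4, 3.2]
width: 0.468
```

Call:
jog_arm(motion=[{"dx":0.15,"dy":0.03,"dz":0,"turn":0},{"dx":0.1,"dy":0.02,"dz":0,"turn":0},{"dx":0,"dy":0,"dz":0,"turn":0}])

```text
time: 13.35
tool_pos: [0.623, 0.0374, 0.0176]
tcp_rot: [0.318, -3.118, 0.001]
wrist_force: [-11.0, -2.1, 9.1]
width: 0.465
```

Call:
jog_arm(motion=[{"dx":-0.6,"dy":-0.12,"dz":0,"turn":0},{"dx":-0.6,"dy":-0.12,"dz":0,"turn":0},{"dx":-2,"dy":-0.4,"dz":2,"turn":0},{"dx":-3,"dy":-0.6,"dz":2.5,"turn":0},{"dx":-3.5,"dy":-0.7,"dz":1,"turn":0},{"dx":-3.5,"dy":-0.7,"dz":0,"turn":0},{"dx":-3.5,"dy":-0.7,"dz":0,"turn":0},{"dx":-3.5,"dy":-0.7,"dz":0,"turn":0},{"dx":0,"dy":0,"dz":0,"turn":0},{"dx":0,"dy":0,"dz":0,"turn":0}], fingers=0)

```text
time: 14.18
tool_pos: [0.4223, -0.0024, 0.0724]
tcp_rot: [-0.317, 3.125, 0.0]
wrist_force: [1.1, -0.0, -0.3]
width: -0.001
```

Run:
```python
from h import *
b,_=shot('scene','s8.png');t,_=shot('top','t8.png')
x=cv2.resize(b[75:135,240:360],(500,250),interpolation=2)
y=cv2.resize(t[120:185,300:400],None,fx=5,fy=5,interpolation=2)
print(y.shape)
cv2.imwrite('pics/m8.png',np.vstack([y,x])[:,:,::-1])
```

```text
(325, 500, 3)
```

View pics/m8.png

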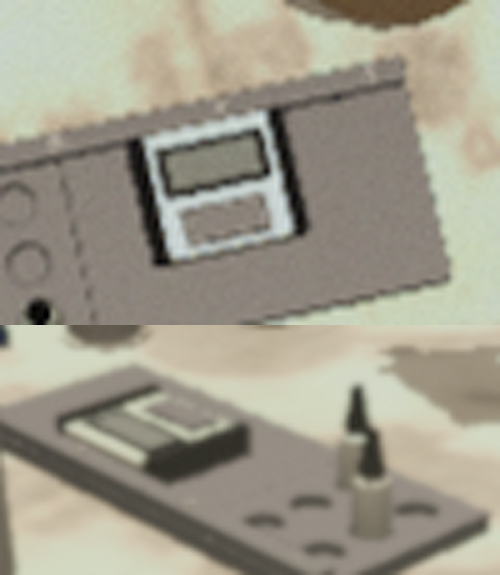

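The timer sits square on the rail, face up, with the key at crop pixel (225,219). I'll compute the key position next.

Run:
```python
from h import *
P=lambda x,y,z:pt('top',300+(x+.5)/5-.5,120+(y+.5)/5-.5,z)
ex=np.array([.97947,.20158]);ey=np.array([-.20158,.97947])
k=P(225,219,.03);print(k,k[:2]@ex,k[:2]@ey)
A=P(157,265,.031);B=P(306,233,.031);C=P(135,143,.031)
for a in(A,B,C):print(a[:2]@ex,a[:2]@ey)
s=bot.read_state();p=s['tool_pos'];print(p,p[:2]@ex,p[:2]@ey)
print('yaw',np.degrees(np.arctan2(*(A-B)[:2][::-1]))-90)
g=.6452*ex+(k[:2]@ey)*ey;print('goal',g,(g-p[:2])*100)
```

```text
[0.65203992 0.04424948 0.03      ] 0.6475733464407822 -0.08809716690941997
0.6295938323420284 -0.04365280991219851
0.6291385903887933 -0.13196918312543893
0.7026636486491863 -0.046826661809290196
[ 0.42590485 -0.00234812  0.07370465] 0.4166876858061321 -0.0881538132465536
yaw 11.334053727058816
goal [0.64971267 0.04377088] [22.38078243  4.61190051]
```

Call:
jog_arm(motion=[{"dx":3.2,"dy":0.66,"dz":0,"turn":0},{"dx":3.2,"dy":0.66,"dz":0,"turn":0},{"dx":3.2,"dy":0.66,"dz":0,"turn":0},{"dx":3.2,"dy":0.66,"dz":0,"turn":0},{"dx":3.2,"dy":0.66,"dz":0,"turn":0},{"dx":3.2,"dy":0.66,"dz":0,"turn":0},{"dx":3.2,"dy":0.66,"dz":0,"turn":0},{"dx":0,"dy":0,"dz":-2.5,"turn":0},{"dx":0,"dy":0,"dz":-1,"turn":0},{"dx":0,"dy":0,"dz":0,"turn":0},{"dx":0,"dy":0,"dz":0,"turn":0},{"dx":0,"dy":0,"dz":0,"turn":0}])

```text
time: 15.28
tool_pos: [0.6482, 0.0439, 0.0379]
tcp_rot: [0.319, -3.125, -0.0]
wrist_force: [0.1, -0.0, -0.4]
width: -0.002
```

Call:
jog_arm(motion=[{"dx":0.1,"dy":0,"dz":-0.3,"turn":0},{"dx":0,"dy":0,"dz":-0.3,"turn":0},{"dx":0,"dy":0,"dz":-0.2,"turn":0},{"dx":0,"dy":0,"dz":0,"turn":0},{"dx":0,"dy":0,"dz":0,"turn":0}])

```text
time: 15.7
tool_pos: [0.6493, 0.0438, 0.0303]
tcp_rot: [-0.318, 3.125, -0.0]
wrist_force: [0.6, -1.1, 1.4]
width: -0.002
```

Call:
jog_arm(motion=[{"dx":0,"dy":0,"dz":-0.1,"turn":0},{"dx":0,"dy":0,"dz":-0.1,"turn":0},{"dx":0,"dy":0,"dz":0,"turn":0}])

```text
time: 15.95
tool_pos: [0.6494, 0.0438, 0.0281]
tcp_rot: [-0.319, 3.125, -0.0]
wrist_force: [-0.8, 0.7, 3.2]
width: 0.005
```

Call:
jog_arm(motion=[{"dx":0,"dy":0,"dz":-0.1,"turn":0},{"dx":0,"dy":0,"dz":0,"turn":0}])

```text
time: 16.12
tool_pos: [0.6494, 0.0438, 0.0273]
tcp_rot: [-0.319, 3.125, -0.0]
wrist_force: [-0.8, -0.6, 3.9]
width: 0.001
```

Force is rising as the key goes down. I'll press until it bottoms out.

Call:
jog_arm(motion=[{"dx":0,"dy":0,"dz":-0.1,"turn":0},{"dx":0,"dy":0,"dz":-0.1,"turn":0},{"dx":0,"dy":0,"dz":0,"turn":0},{"dx":0,"dy":0,"dz":0,"turn":0}])

```text
time: 16.45
tool_pos: [0.6495, 0.0438, 0.0271]
tcp_rot: [0.319, -3.125, 0.0]
wrist_force: [-5.2, -2.3, 13.5]
width: -0.001
```

Call:
jog_arm(motion=[{"dx":0,"dy":0,"dz":-0.1,"turn":0},{"dx":0,"dy":0,"dz":0,"turn":0},{"dx":0,"dy":0,"dz":0,"turn":0}])

```text
time: 16.7
tool_pos: [0.6495, 0.0438, 0.0271]
tcp_rot: [0.319, -3.125, 0.0]
wrist_force: [-8.6, -1.1, 19.5]
width: 0.002
```

The key has bottomed out: z stays at 27.1 mm while the force climbs to 19 N. Now I'll let go and retreat.

Call:
jog_arm(motion=[{"dx":0,"dy":0,"dz":0.3,"turn":0},{"dx":0,"dy":0,"dz":0.4,"turn":0},{"dx":0,"dy":0,"dz":1,"turn":0},{"dx":0,"dy":0,"dz":2.5,"turn":0},{"dx":-2,"dy":-0.4,"dz":2,"turn":0},{"dx":-3.5,"dy":-0.7,"dz":0,"turn":0},{"dx":-3.5,"dy":-0.7,"dz":0,"turn":0},{"dx":-3.5,"dy":-0.7,"dz":0,"turn":0},{"dx":-3.5,"dy":-0.7,"dz":0,"turn":0},{"dx":-3.5,"dy":-0.7,"dz":0,"turn":0},{"dx":0,"dy":0,"dz":0,"turn":0},{"dx":0,"dy":0,"dz":0,"turn":0}])

```text
time: 17.7
tool_pos: [0.4519, 0.0048, 0.0853]
tcp_rot: [0.317, -3.124, -0.001]
wrist_force: [0.5, 0.1, 0.4]
width: 0.004
```

Run:
```python
from h import *
b,_=shot('scene','s9.png');t,_=shot('top','t9.png')
x=cv2.resize(b[75:135,240:360],(500,250),interpolation=2)
y=cv2.resize(t[120:185,300:400],None,fx=5,fy=5,interpolation=2)
cv2.imwrite('pics/m9.png',np.vstack([y,x])[:,:,::-1])
s=bot.read_state();print(s['time'],s['tool_pos'],s['wrist_force'])
o=cv2.imread('pics/t8.png')[:,:,::-1]
print('diff vs before press',np.abs(t[120:185,270:400].astype(int)-o[120:185,270:400]).mean())
```

```text
17.8 [0.4556556  0.00493061 0.08665723] [ 0.24355454 -0.09441997  0.00371306]
diff vs before press 2.413372781065089
```

View pics/m9.png

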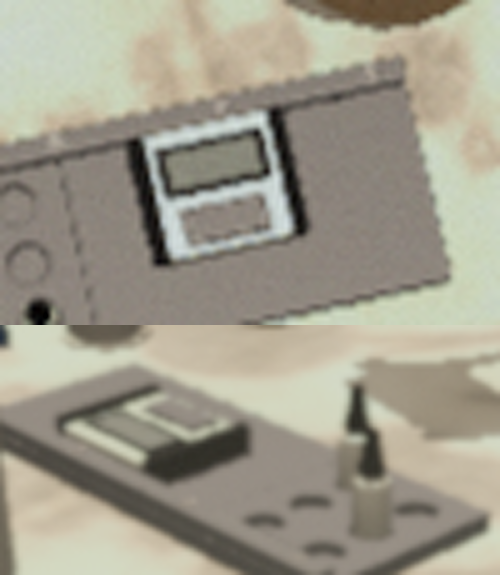

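The timer is still square against the rail with its key up, and the bottles haven't moved.

```bash
python3 -c "
from h import *
print(bot.finish_job())"
```

```text
the job is handed in; nothing more can be done
None
```

I pushed the timer square against the board's front edge and tipped it over that edge with the fingertips, without gripping it. It dropped face up on the board. I then pushed it back to the rear rail, pressed the start key down and let go. I handed the job in at about 18 s of the 64 s allowed.

- **Squareness:** before the key press, the timer measured 11.3° against the board's 11.6°, with its far side at the rail to within about 2 mm. The picture after the press shows it unmoved.
- **Key:** the fingertip stopped at z = 27.1 mm, level with the timer's face. The force then climbed from about 4 N to 19.5 N, so the key was fully down. I had no direct reading of the key joint, so this rests on height and force alone. In the last picture it looks up again.
- **Surroundings:** both bottles stand in their wells in the last picture. The fingers never came near the other things, though I didn't measure those again. The highest force I read was about 20 N, and the robot was clear of everything at the end.

No check failed or disagreed, except that some position readings taken just after fast moves were about 3 mm off.

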